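Open the coffee-money box with half its code lost

ROBOT

A 6-joint arm with a two-finger parallel gripper is mounted at the origin on a cart in front of the work surface, level with it; the furniture and walls round the work are solid. World frame = base frame: x ahead of the robot, y to its left, z up, the work surface at z = 0. Lengths are in m, angles in rad, forces in N, time in s.
With the tool pointing down it reaches from about 0.15 to 0.775 m from the base axis. Payload 6.1 kg.
Tool frame: the origin (TCP) lies midway between the tips of the shut fingers; the grasp point (between the pads) lies 19 mm behind it; z points along the fingers, y is the line along which they close (so a half turn about z gives the same grasp; the last joint's range is limited). The gripper opens to 85 mm and grips with 20 to 120 N. Pads are 22 mm wide; open, the fingers measure 114 mm over their backs; the gripper's body (76 mm by 85 mm) begins 54 mm behind the grasp point. The pads swing forward as they close: fully open they stand 13 mm farther back than shut.
Start: joints at [-1.218, 0.126, -0.04, 1.405, 0, 1.571], TCP at [0.181, -0.493, 0.231] pointing down, gripper open.
Joint ranges: [-2.72, 2.72], [-0.95, 1.95], [-1.27, 1.35], [-1.78, 2.02], [-1.46, 1.47], [-3.14, 3.14]. Speed limits (rad/s): [2.39, 2.39, 3.01, 3.14, 3.14, 3.14].

INTERFACE

Orientations are given as a unit quaternion [w, x, y, z].
In Python, from rig import readout, vision, bot gives the robot as it stands.
- The arm moves only by the tool play_rows, never from a script. Its argument "plan" is a list of rows, each an object with "translation": the shift along the tool's x, y, z in cm, a list of three; "delta_rot": the turn, a rotation vector about the tool's x, y, z in degrees, a list of three. A call has 1 to 12 rows; each row is the pose to reach, as a shift and turn from the pose commanded when the call began, along the tool's axes at that moment; what a row does not reach only later rows make up. A row lasts 1/8 s, in which the tool goes at most 62.5 mm and 10.7 degrees, less where a joint would pass 70% of its speed; a pose out of reach is approached as far as the arm can. A call with a gripper value outside its range is refused whole. "gripper" is the opening, from 0 (shut) to 1 (fully open), set as the call begins (left out, the last holds). The fingers move at their own pace and stop on an object; the grip force is fixed at half the most. Time passes only in rows, so rows that repeat a pose let the fingers close. It gives the time, the measured TCP pose, the force, the opening and the grip force at its end, in the units of the state.
- readout.state(): the state, without advancing time (a new reading comes with each control period).
- vision.camera(name): name is "scene" or "top"; returns a dict with "img" (420x560x3 uint8, red, green, blue), "fov_y" (degrees; the focal length in pixels is half the picture's height over the tangent of half this angle, whatever the lens; pixels are square), "cx", "cy" (the principal point, pixels), "world_from_camera" (4x4, takes a point from camera to world coordinates). Camera axes: x right, y up, looking along -z (the intrinsics and any distortion apply to the point x, -y, -z); pixel columns grow to the right and rows downward; lengths in m; the calibration is good to about 2 mm. A picture is of the moment at which its call begins. There is no depth.
- bot.hand_in(): hands the job in; it is judged then, once.
The state is a dict: "time": time; "q": joint angles; "qd": joint speeds; "joint_torque": joint torques, N m; "tcp_pos": TCP position; "ee_rot": TCP orientation; "contact_force": force on the tool from outside, world axes, zero at the start; "ft_torque": the same for the moment, N m; "gripper_width": opening from 0.0 (shut) to 1.0 (fully open); "finger_force": force on a finger pad.
Only numpy, scipy, OpenCV 4.12 (cv2) and the standard library are available. Lean on these libraries where they do the work, as an engineer would, in place of code of your own. Each camera call takes 0.05 s, during which the arm holds its last target. There are 200 camera calls.

TASK

The steel coffee-money box is locked. Set its left dial to 4; nobody remembers the right number except that it is somewhere between 3 and 6, so turn the right dial slowly up from where it stands until you feel the spring bolt drop back off the lid, and stop there without forcing it. Then raise the lid by its handle and leave it standing nearly upright, with the dials as they are and the other things on the table undisturbed.

Things in the scene. Friction and masses are not known exactly. Their poses are not given: they have to be found in the camera images.
- cash_box: grey steel cash box, 204 (x) x 240 (y) x 78 mm, fixed to the table; origin on the table under it, 94 mm behind its front face. Its x axis points from its front (robot side) to its hinge side, y to its left, z up; it may be yawed. The front 82 mm of its top is a fixed deck carrying two dials with the bolt between them; the rest is the lid
- left_dial (a joint): left dial (+y side), rad: 0 when its 0 stands at the white index mark on the deck at the dial's far (+x) side, +0.628 for each number; grows as it turns anticlockwise seen from above; stops at 0 and at 9 (5.65). Its number is 4, i.e. 2.513, good to about 0.2 rad either way. Light friction, it stays where it is left
- right_dial (a joint): right dial (-y side), rad, same scale, direction and stops. Its opening number is hidden: anywhere from 3 to 6 (1.88 to 3.77 rad), not necessarily on a whole number. When the left dial is right, the bolt jumps back as soon as this dial comes within about 0.2 rad of it; the dial then has only some 0.2 to 0.4 rad of free play left before it comes up hard against the bolt
- left_grip (a point): centre of the left dial's aluminium bar grip, which is 40 mm long, 12 mm wide and 22 mm high, on a black numbered disc of 68 mm diameter (disc top 11 mm below this point). At [-0.054, 0.070, 0.096] from the box's origin in the box's axes. Turns with the dial: its x axis lies along the bar towards the 0; at reading 0 the bar lies along the box's x axis
- right_grip (a point): centre of the right dial's bar grip, same form, at [-0.054, -0.070, 0.096] in the box's axes; x axis along the bar towards the 0
- bolt: bright aluminium spring bolt on the deck between the dials: a flat bar 86 x 18 x 6 mm, and two teeth that it carries inside the lock. Shut, its nose lies 9 mm over the lid's front edge; sprung back, it has slid 11 mm towards the box's front (box -x) and the lid is free. A light spring (about 2 N) drives it back by itself as soon as both dials stand at their numbers; otherwise it is blocked. Its origin coincides with the box's origin while shut and slides with it
- bolt_nose (a point): end of the bolt that lies over the lid's edge, 82 mm above the table; in the box's axes its x is -0.0015 while shut, -0.0125 when sprung back: it moves 11 mm towards the box's front when the bolt springs back
- lid (a joint): lid, rad: 0 = shut, grows as its front edge rises, stop at 1.75. Stiff hinge: stays at whatever angle it is left. It needs about 7 N at the handle to raise
- lid_handle (a point): middle of the lid's round steel handle bar, 10 mm thick and 72 mm long along the box's y axis, its centre 29 mm above the lid; 80 mm in front of the hinge line and 32 mm above it when shut
- lid_hinge (a point): middle of the lid's hinge line, which runs along the box's y axis at its far top edge, at [0.1095, 0, 0.075] in the box's axes
- mug: white mug with a pink band, 79 x 114 x 96 mm, bystander to the right in front of the coffee machine; origin under its centre
- tub: small white tub, 72 mm wide, 71 mm high, bystander behind the box; origin under its centre
- opener: bottle opener with a yellow handle, 174 x 41 x 20 mm, bystander lying to the left; origin under its centre

How it is judged:
By the outcome, as a careful person would: the job done as asked, in the order asked, and still so for the second after the job is handed in, with the robot touching nothing.
It also fails if it takes over 69 s, if anything falls off the work surface, if the arm or the gripper's body presses on something with over 40 N, if the wrist force passes 120 N, or if a joint passes its speed limit or range.

## Working session

There is one attempt and no reset: what is moved stays moved. The work goes in short steps, Python scripts to look and compute and a tool call to move; the robot and the scene stay as the last step left them, time stands still between calls to the robot, and variables do not carry over. Pictures are saved under pics/ and viewed, at most 13 in all, crops included, and the job is handed in when it is done.

Besides the shell and the picture viewer there is one more tool, called after "Request:" as name(argument=value, ...), one argument or row to a line, values as JSON. play_rows: Moves the arm, as the interface text tells. Its arguments: {"type":"object","properties":{"plan":{"type":"array","items":{"type":"object","properties":{"translation":{"type":"array","items":{"type":"number"}},"delta_rot":{"type":"array","items":{"type":"number"}}}}},"gripper":{"type":"number"}},"required":["plan"]}

```bash
ls; mkdir -p pics
python3 - <<'E'
from rig import readout, vision
import cv2
print(readout.state())
for n in("scene","top"):
    c=vision.camera(n); cv2.imwrite(f"pics/{n}0.png",c["img"][:,:,::-1])
    print({k:v for k,v in c.items() if k!="img"})
E
```

```text
pics
{'time': 0.0, 'q': array([-1.21801232e+00,  1.26395634e-01, -4.06187520e-02,  1.40539966e+00,
       -1.91831370e-05,  1.57079362e+00]), 'qd': array([ 7.16566419e-04, -4.64285755e-04,  2.74318875e-05,  4.75324173e-04,
        1.65945713e-03,  3.39590025e-04]), 'joint_torque': array([ 3.79717130e-05, -4.35911965e+01,  3.52924347e+01,  1.71989040e-02,
        5.81223526e-05, -5.39482144e-06]), 'tcp_pos': array([ 0.18124618, -0.4922835 ,  0.23051535]), 'ee_rot': array([-7.94627751e-04,  9.84482665e-01,  1.75479991e-01, -1.51379650e-04]), 'contact_force': array([-0.19498649,  0.45755282,  0.02667368]), 'ft_torque': array([ 0.02606595, -0.00398957,  0.00966218]), 'finger_force': 0.0, 'gripper_width': 0.9952760860499018}
{'fov_y': 45.25818660983532, 'cx': 278.27229729211865, 'cy': 210.5995816909945, 'world_from_camera': array([[-0.70669393,  0.32320938, -0.62938016, -0.16093432],
       [-0.70751789, -0.32100473,  0.62958271,  0.83366225],
       [ 0.00145303,  0.89022001,  0.45552852,  0.62468963],
       [ 0.        ,  0.        ,  0.        ,  1.        ]])}
{'fov_y': 42.030944963018925, 'cx': 271.22976154541044, 'cy': 209.15124962553924, 'world_from_camera': array([[ 7.14660841e-03,  9.97389849e-01, -7.18499431e-02,
         5.04225307e-01],
       [-9.99972969e-01,  7.25229486e-03,  1.21016163e-03,
         9.64403668e-02],
       [ 1.72807990e-03,  7.18393524e-02,  9.97414719e-01,
         1.43126356e+00],
       [ 0.00000000e+00,  0.00000000e+00,  0.00000000e+00,
         1.00000000e+00]])}
```

View pics/scene0.png

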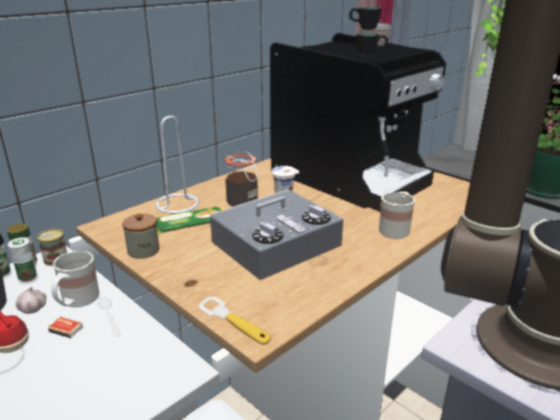

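View pics/top0.png

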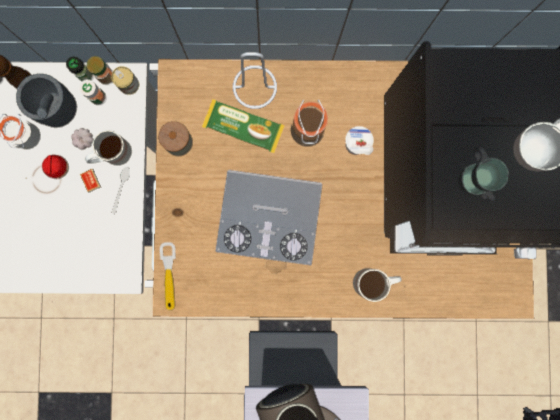

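```bash
cat > h.py <<'E'
import numpy as np, cv2
from rig import readout, vision
def proj(c,P):
    M=np.linalg.inv(c["world_from_camera"]); P=np.atleast_2d(P)
    p=P@M[:3,:3].T+M[:3,3]; f=c["img"].shape[0]/2/np.tan(np.radians(c["fov_y"]/2))
    return np.c_[c["cx"]+f*p[:,0]/-p[:,2], c["cy"]+f*p[:,1]/p[:,2]]
def ray(c,uv,z):
    f=c["img"].shape[0]/2/np.tan(np.radians(c["fov_y"]/2)); W=c["world_from_camera"]
    d=W[:3,:3]@np.array([(uv[0]-c["cx"])/f,-(uv[1]-c["cy"])/f,-1]); o=W[:3,3]
    return o+d*(z-o[2])/d[2]
def box2w(b,P):
    x,y,a=b; P=np.atleast_2d(P).astype(float); ca,sa=np.cos(a),np.sin(a)
    return np.c_[x+ca*P[:,0]-sa*P[:,1], y+sa*P[:,0]+ca*P[:,1], P[:,2]]
E
python3 - <<'E'
from h import *
t=vision.camera("top");s=vision.camera("scene")
a=cv2.resize(t["img"][160:275,205:335],None,fx=6,fy=5.2,interpolation=cv2.INTER_CUBIC)
a=cv2.resize(t["img"][165:270,210:330],None,fx=5,fy=5,interpolation=cv2.INTER_CUBIC)
b=cv2.resize(s["img"][175:275,200:350],None,fx=5,fy=5,interpolation=cv2.INTER_CUBIC)
cv2.imwrite("pics/t1.png",a[:,:,::-1]);cv2.imwrite("pics/s1.png",b[:,:,::-1])
E
```

```text
(no output)
```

View pics/t1.png

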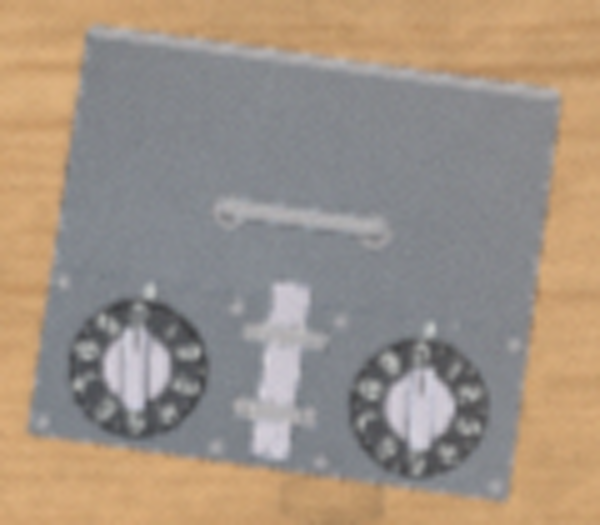

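View pics/s1.png

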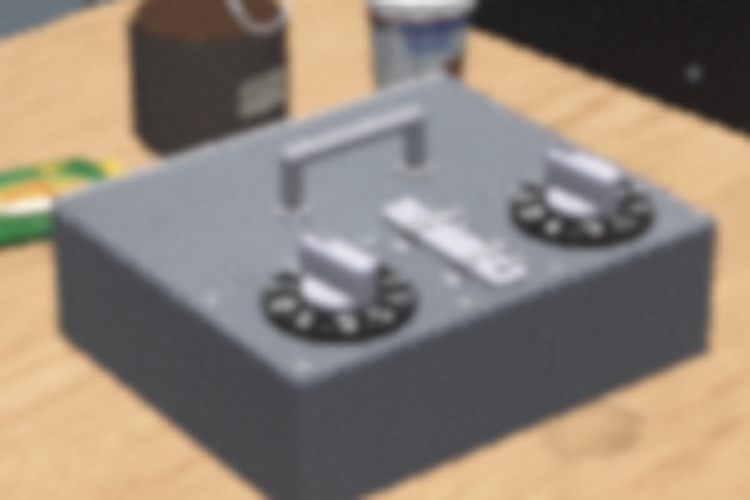

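The top crop shows the box yawed about −8°, with both dials just above 0 (left disc at (138,367), right disc at (419,407) in the crop). The bolt lies between them and the handle is at (300,218). In the scene crop the box corners, both bars and the bolt are all clear.

Run:
```python
from h import *
from scipy.optimize import least_squares
t=vision.camera("top");s=vision.camera("scene")
T=[((-.094,.12,.078),(32,433)),((.11,.12,.078),(90,30)),((.11,-.12,.078),(560,95)),((-.094,-.12,.078),(508,500)),((-.054,.07,.085),(138,367)),((-.054,-.07,.085),(419,407)),((.0295,0,.107),(302,218))]
S=[((.11,.12,.078),(60,206)),((-.094,.12,.078),(300,383)),((-.094,-.12,.078),(714,222)),((.11,-.12,.078),(443,78)),((-.094,-.12,0),(708,352)),((-.054,.07,.085),(340,300)),((-.054,-.07,.085),(582,208)),((.0295,0,.107),(355,135))]
tp=np.array([p for p,_ in T]);sp=np.array([p for p,_ in S])
tu=np.array([u for _,u in T])/5+[210-.4,165-.4];su=np.array([u for _,u in S])/5+[200-.4,175-.4]
ft=lambda b:proj(t,box2w(b,tp))-tu; fs=lambda b:proj(s,box2w(b,sp))-su
for F in (ft,fs,lambda b:np.r_[ft(b),fs(b)]):
    r=least_squares(lambda b:F(b).ravel(),[.45,.07,-.14],x_scale=[.1,.1,.1]);print(r.x.round(4),np.degrees(r.x[2]));b=r.x
print(ft(b).round(1).tolist(),fs(b).round(1).tolist())
# dial angles
for n,c,z in(("L",(138,367),(139,311)),("R",(419,407),(422,352))):
    p=[ray(t,np.array(q)/5+[209.6,164.6],.085) for q in(c,z)];d=p[1]-p[0];print(n,np.arctan2(d[1],d[0])-b[2])
for n,p in(("L",(-.054,.07,.096)),("R",(-.054,-.07,.096)),("H",(.0295,0,.107)),("hinge",(.1095,0,.075))):print(n,box2w(b,p).round(4))
```

```text
[ 0.5735  0.1013 -0.1308] -7.496599618911387
[ 0.5685  0.1048 -0.1245] -7.131019265480042
[ 0.572   0.1018 -0.1291] -7.39838560499772
[[-1.1, 1.0], [-0.9, 0.3], [0.5, 0.3], [0.2, 0.8], [-0.1, 0.8], [0.1, 0.6], [-0.1, 0.3]] [[-2.8, -1.7], [-0.1, -0.8], [1.1, -1.7], [0.4, -1.9], [0.3, 1.2], [-0.2, -2.1], [-0.0, -1.8], [-0.4, -0.2]]
L 0.12286868597794023
R 0.07874995826342794
L [[0.5275 0.1782 0.096 ]]
R [[0.5095 0.0394 0.096 ]]
H [[0.6013 0.098  0.107 ]]
hinge [[0.6806 0.0877 0.075 ]]
```

```bash
cat >> h.py <<'E'
from scipy.spatial.transform import Rotation as Ro
B=np.array([.572,.1018,-.1291])
def pose():
    s=readout.state(); q=s["ee_rot"]; return s,Ro.from_quat([q[1],q[2],q[3],q[0]])
def yaw(R): x=R.as_matrix()[:,0]; return np.degrees(np.arctan2(x[1],x[0]))
def go(p,yw,tilt=0):
    """shift (cm) and rotvec (deg) to TCP p, tool x at yaw yw(deg); tilt: turn about world axis along box y"""
    s,R=pose(); T=Ro.from_euler("z",yw,degrees=True)*Ro.from_euler("x",180,degrees=True)
    if tilt: T=Ro.from_rotvec(np.radians(tilt)*np.array([-np.sin(B[2]),np.cos(B[2]),0]))*T
    print("yaw",yaw(R).round(2),"tcp",s["tcp_pos"].round(4),"q",s["q"].round(2),"F",s["contact_force"].round(2),"M",s["ft_torque"].round(3),"t",round(s["time"],2),"w",round(s["gripper_width"],3))
    print("shift",(R.inv().apply(np.array(p)-s["tcp_pos"])*100).round(2),"rot",np.degrees((R.inv()*T).as_rotvec()).round(2))
E
python3 -c "
from h import *
go([.5275,.1782,.16],179.6)"
```

```text
yaw 20.21 tcp [ 0.1814 -0.4926  0.2311] q [-1.22  0.13 -0.04  1.41  0.    1.57] F [-0.83  0.34  0.01] M [-0.019 -0.006 -0.007] t 0.3 w 0.998
shift [ 55.66 -50.98   7.13] rot [-1.0000e-02 -4.0000e-02 -1.5939e+02]
```

Request:
play_rows(
  plan=[
    {"translation": [4.5,-4.2,0.3],"delta_rot": [0,0,-10]},
    {"translation": [9,-8.3,0.5],"delta_rot": [0,0,-20]},
    {"translation": [13.5,-12.4,0.8],"delta_rot": [0,0,-30]},
    {"translation": [18,-16.5,1],"delta_rot": [0,0,-40]},
    {"translation": [22.5,-20.6,1.2],"delta_rot": [0,0,-50]},
    {"translation": [27,-24.7,1.5],"delta_rot": [0,0,-60]},
    {"translation": [31.5,-28.8,2],"delta_rot": [0,0,-70]},
    {"translation": [36,-33,2],"delta_rot": [0,0,-80]},
    {"translation": [40,-36.6,2.5],"delta_rot": [0,0,-90]},
    {"translation": [44,-40.3,3],"delta_rot": [0,0,-100]},
    {"translation": [48,-44,3.5],"delta_rot": [0,0,-110]},
    {"translation": [51,-46.7,4],"delta_rot": [0,0,-120]},
  ],
  gripper=0.6,
)

```text
time: 1.8
tcp_pos: [0.4993, 0.124, 0.191]
ee_rot: [0.0, 0.337, 0.942, 0.0]
contact_force: [-0.8, -0.2, -0.1]
gripper_width: 0.6
finger_force: 0.0
```

```bash
python3 -c "
from h import *
go([.5275,.1782,.15],179.6)"
```

```text
yaw 140.63 tcp [0.4993 0.124  0.191 ] q [ 0.24  0.11 -0.15  1.31  0.    0.93] F [-0.79 -0.24 -0.08] M [ 0.006  0.028 -0.035] t 1.8 w 0.6
shift [1.25 5.98 4.1 ] rot [  0.     0.   -38.97]
```

Request:
play_rows(
  plan=[
    {"translation": [0.3,1.5,1],"delta_rot": [0,0,-10]},
    {"translation": [0.6,3,2],"delta_rot": [0,0,-20]},
    {"translation": [0.9,4.5,3],"delta_rot": [0,0,-30]},
    {"translation": [1.25,5.98,4.1],"delta_rot": [0,0,-39]},
    {"translation": [1.25,5.98,4.1],"delta_rot": [0,0,-39]},
  ],
)

```text
time: 2.42
tcp_pos: [0.5269, 0.1762, 0.1492]
ee_rot: [-0.001, 0.007, 1.0, -0.0]
contact_force: [0.1, 0.2, -0.1]
gripper_width: 0.601
finger_force: 0.0
```

Run:
```python
from h import *
go([.5275,.1782,.089],179.6)
s=vision.camera("scene");t=vision.camera("top")
b=cv2.resize(s["img"][150:275,200:350],None,fx=4,fy=4,interpolation=cv2.INTER_CUBIC)
a=cv2.resize(t["img"][165:290,210:330],None,fx=4,fy=4,interpolation=cv2.INTER_CUBIC)[:500]
cv2.imwrite("pics/c2.png",b[:,:,::-1])
p=proj(s,[[.5275,.1782,.15],[.5275,.1782,.107]]);print(p,(p-[200,150])*4)
```

```text
yaw 179.18 tcp [0.5269 0.1762 0.1492] q [ 0.32  0.2  -0.14  1.24 -0.    0.34] F [ 0.14  0.18 -0.1 ] M [-0.021 -0.014  0.004] t 2.42 w 0.601
shift [-0.07  0.21  6.02] rot [-0.04 -0.11 -0.42]
[[267.15012282 205.69712238]
 [267.32241563 223.61220754]] [[268.60049126 222.78848954]
 [269.28966252 294.44883015]]
```

View pics/c2.png

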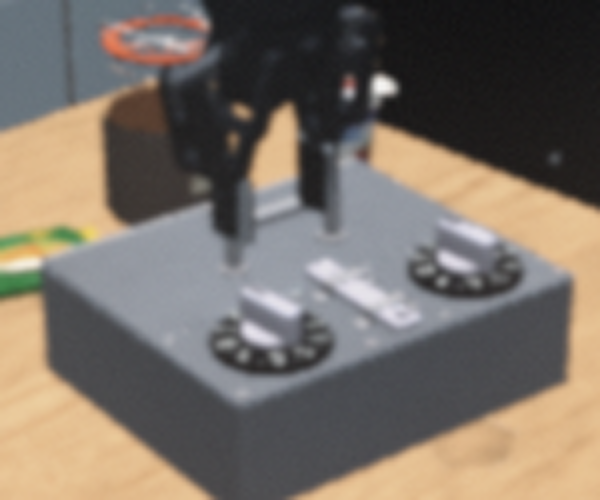

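The picture shows the open fingers straddling above the left dial: tips at about (230,235) and (315,205), bar top at (270,305). They are aligned, so I'll go down and close.

Request:
play_rows(
  plan=[
    {"translation": [0,0.2,2.5],"delta_rot": [0,0,-0.4]},
    {"translation": [0,0.2,4.5],"delta_rot": [0,0,-0.4]},
    {"translation": [0,0.2,6],"delta_rot": [0,0,-0.4]},
    {"translation": [0,0.2,6],"delta_rot": [0,0,-0.4]},
  ],
)

```text
time: 3.02
tcp_pos: [0.5267, 0.1772, 0.0897]
ee_rot: [-0.001, 0.004, 1.0, -0.0]
contact_force: [-0.4, 0.3, 0.4]
gripper_width: 0.597
finger_force: 0.0
```

Request:
play_rows(
  plan=[
    {"translation": [0,0,0],"delta_rot": [0,0,0]},
    {"translation": [0,0,0],"delta_rot": [0,0,0]},
    {"translation": [0,0,0],"delta_rot": [0,0,0]},
    {"translation": [0,0,0],"delta_rot": [0,0,0]},
    {"translation": [0,0,0],"delta_rot": [0,0,0]},
    {"translation": [0,0,0],"delta_rot": [0,0,0]},
  ],
  gripper=0,
)

```text
time: 3.78
tcp_pos: [0.5279, 0.177, 0.0915]
ee_rot: [0.001, 0.004, 1.0, -0.001]
contact_force: [-0.9, -5.4, 6.4]
gripper_width: 0.122
finger_force: 61.3
```

```bash
python3 -c "
from h import *
go([.5275,.1782,.089],179.6)"
```

```text
yaw 179.58 tcp [0.5279 0.177  0.0915] q [ 0.32  0.22 -0.24  1.11 -0.    0.33] F [-0.9  -5.37  6.44] M [-0.946  0.148  0.062] t 3.77 w 0.122
shift [0.04 0.12 0.25] rot [-0.08  0.11 -0.02]
```

Request:
play_rows(
  plan=[
    {"translation": [0,-0.1,-0.2],"delta_rot": [0,0,-5]},
    {"translation": [0,-0.1,-0.2],"delta_rot": [0,0,-15]},
    {"translation": [0,-0.1,-0.2],"delta_rot": [0,0,-25]},
    {"translation": [0,-0.1,-0.2],"delta_rot": [0,0,-35]},
    {"translation": [0,-0.1,-0.2],"delta_rot": [0,0,-45]},
    {"translation": [0,-0.1,-0.2],"delta_rot": [0,0,-55]},
    {"translation": [0,-0.1,-0.2],"delta_rot": [0,0,-65]},
    {"translation": [0,-0.1,-0.2],"delta_rot": [0,0,-75]},
    {"translation": [0,-0.1,-0.2],"delta_rot": [0,0,-85]},
    {"translation": [0,-0.1,-0.2],"delta_rot": [0,0,-95]},
    {"translation": [0,-0.1,-0.2],"delta_rot": [0,0,-105]},
    {"translation": [0,-0.1,-0.2],"delta_rot": [0,0,-115]},
  ],
)

```text
time: 5.28
tcp_pos: [0.5312, 0.1746, 0.0916]
ee_rot: [0.0, 0.842, -0.539, 0.004]
contact_force: [17.4, -8.3, -13.6]
gripper_width: 0.12
finger_force: 58.9
```

```bash
python3 -c "
from h import *
go([.5275,.1762,.0895],316.6)"
```

```text
yaw -65.2 tcp [0.5312 0.1746 0.0916] q [ 0.32  0.22 -0.23  1.11 -0.01 -1.68] F [ 17.42  -8.32 -13.58] M [-1.488 -3.314 -0.102] t 5.28 w 0.12
shift [-0.3   0.27  0.21] rot [ -0.14  -0.46 -21.8 ]
```

Request:
play_rows(
  plan=[
    {"translation": [0.1,-0.2,0.1],"delta_rot": [0,0,-8]},
    {"translation": [0.2,-0.35,0.1],"delta_rot": [0,0,-16]},
    {"translation": [0.2,-0.35,0.1],"delta_rot": [0,0,-21.8]},
    {"translation": [0.2,-0.35,0.1],"delta_rot": [0,0,-21.8]},
  ],
)

```text
time: 5.78
tcp_pos: [0.5322, 0.1752, 0.0915]
ee_rot: [0.001, 0.928, -0.371, 0.001]
contact_force: [2.5, -5.5, -0.4]
gripper_width: 0.122
finger_force: 60.8
```

```bash
python3 -c "
from h import *
go([.5275,.1762,.0895],316.6)"
```

```text
yaw -43.6 tcp [0.5322 0.1752 0.0915] q [ 0.32  0.23 -0.23  1.12 -0.   -2.06] F [ 2.52 -5.53 -0.35] M [-1.173 -0.427 -0.   ] t 5.78 w 0.122
shift [-0.42  0.25  0.2 ] rot [ 0.04 -0.18 -0.2 ]
```

Request:
play_rows(
  plan=[
    {"translation": [0,0,0],"delta_rot": [0,0,0]},
    {"translation": [0,0,0],"delta_rot": [0,0,0]},
    {"translation": [0,0,0],"delta_rot": [0,0,0]},
    {"translation": [0,0,-3],"delta_rot": [0,0,0]},
    {"translation": [0,0,-6],"delta_rot": [0,0,5]},
    {"translation": [1,1.5,-7],"delta_rot": [0,0,15]},
    {"translation": [2,3,-7],"delta_rot": [0,0,25]},
    {"translation": [3,4.5,-7],"delta_rot": [0,0,35]},
    {"translation": [4,6,-7],"delta_rot": [0,0,45]},
    {"translation": [5,7.5,-7],"delta_rot": [0,0,55]},
    {"translation": [6,9,-7],"delta_rot": [0,0,65]},
    {"translation": [7,10,-7],"delta_rot": [0,0,75]},
  ],
  gripper=0.6,
)

```text
time: 7.28
tcp_pos: [0.5129, 0.0553, 0.1615]
ee_rot: [0.0, -0.508, 0.861, 0.0]
contact_force: [-0.5, -0.2, -0.0]
gripper_width: 0.601
finger_force: 0.0
```

Run:
```python
from h import *
go([.5122,.0380,.150],177.1)
```

```text
yaw -118.91 tcp [0.5129 0.0553 0.1615] q [ 0.11  0.12 -0.2   1.25  0.   -0.96] F [-0.52 -0.19 -0.04] M [-0.04   0.001 -0.022] t 7.28 w 0.601
shift [ 1.55 -0.78  1.15] rot [1.000e-02 2.000e-02 6.399e+01]
```

Request:
play_rows(
  plan=[
    {"translation": [0.5,-0.3,0],"delta_rot": [0,0,10]},
    {"translation": [1,-0.5,0],"delta_rot": [0,0,20]},
    {"translation": [1.55,-0.78,0],"delta_rot": [0,0,30]},
    {"translation": [1.55,-0.78,0],"delta_rot": [0,0,40]},
    {"translation": [1.55,-0.78,0],"delta_rot": [0,0,50]},
    {"translation": [1.55,-0.78,0],"delta_rot": [0,0,60]},
    {"translation": [1.55,-0.78,1],"delta_rot": [0,0,64]},
    {"translation": [1.55,-0.78,1.15],"delta_rot": [0,0,64]},
  ],
)

```text
time: 8.28
tcp_pos: [0.5121, 0.0385, 0.1493]
ee_rot: [-0.0, 0.022, 1.0, 0.0]
contact_force: [0.3, -0.4, 0.4]
gripper_width: 0.6
finger_force: 0.0
```

Run:
```python
from h import *
go([.5122,.0380,.0915],177.1)
s=vision.camera("scene")
b=cv2.resize(s["img"][150:275,200:350],None,fx=4,fy=4,interpolation=cv2.INTER_CUBIC)
cv2.imwrite("pics/c3.png",b[:,:,::-1])
```

```text
yaw 177.47 tcp [0.5121 0.0385 0.1493] q [ 0.07  0.12 -0.23  1.23  0.    0.12] F [ 0.26 -0.4   0.37] M [ 0.064  0.014 -0.012] t 8.28 w 0.6
shift [-0.01 -0.05  5.78] rot [ 0.   -0.05  0.37]
```

View pics/c3.png

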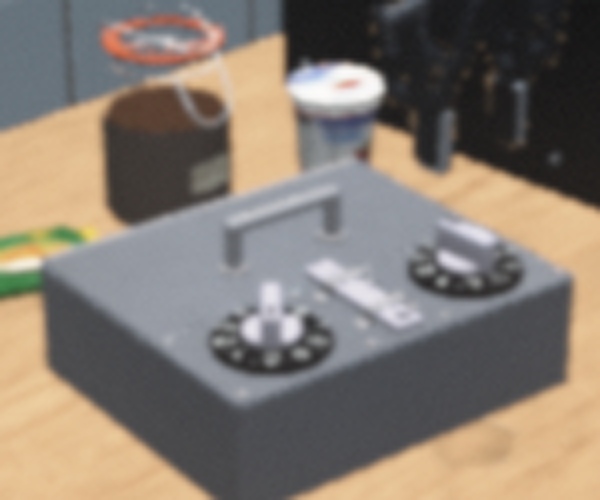

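The left dial has turned: its bar now points at the scene camera. The bolt is still shut, with its nose at (320,265) and its tail at (405,318), in full view of the scene camera. The fingers stand over the right dial's bar at (470,235).

Request:
play_rows(
  plan=[
    {"translation": [0,0,2.5],"delta_rot": [0,0,0.3]},
    {"translation": [0,0,4.5],"delta_rot": [0,0,0.3]},
    {"translation": [0,0,5.8],"delta_rot": [0,0,0.3]},
    {"translation": [0,0,5.8],"delta_rot": [0,0,0.3]},
  ],
)

```text
time: 8.82
tcp_pos: [0.512, 0.0384, 0.0912]
ee_rot: [-0.001, 0.025, 1.0, -0.0]
contact_force: [0.1, 0.2, -0.1]
gripper_width: 0.6
finger_force: 0.0
```

Request:
play_rows(
  plan=[
    {"translation": [0,0,0],"delta_rot": [0,0,0]},
    {"translation": [0,0,0],"delta_rot": [0,0,0]},
    {"translation": [0,0,0],"delta_rot": [0,0,0]},
    {"translation": [0,0,0],"delta_rot": [0,0,0]},
    {"translation": [0,0,0],"delta_rot": [0,0,0]},
    {"translation": [0,0,0],"delta_rot": [0,0,0]},
  ],
  gripper=0,
)

```text
time: 9.57
tcp_pos: [0.5131, 0.0381, 0.0928]
ee_rot: [0.001, 0.025, 1.0, -0.0]
contact_force: [-1.1, -1.8, 5.6]
gripper_width: 0.121
finger_force: 61.4
```

Run:
```python
from h import *
go([.5122,.0380,.0915],172.6+80)
s=vision.camera("scene");cv2.imwrite("pics/bolt_ref.png",s["img"][:,:,::-1])
```

```text
yaw 177.1 tcp [0.5131 0.0381 0.0928] q [ 0.07  0.14 -0.33  1.1  -0.    0.13] F [-1.15 -1.84  5.59] M [-0.411  0.233 -0.112] t 9.57 w 0.121
shift [ 0.09 -0.01  0.13] rot [-9.00e-02  7.00e-02 -7.55e+01]
```

Request:
play_rows(
  plan=[
    {"translation": [0,0,-0.1],"delta_rot": [0,0,-5]},
    {"translation": [0,0,-0.1],"delta_rot": [0,0,-15]},
    {"translation": [0,0,-0.1],"delta_rot": [0,0,-25]},
    {"translation": [0,0,-0.1],"delta_rot": [0,0,-35]},
    {"translation": [0,0,-0.1],"delta_rot": [0,0,-45]},
    {"translation": [0,0,-0.1],"delta_rot": [0,0,-55]},
    {"translation": [0,0,-0.1],"delta_rot": [0,0,-65]},
    {"translation": [0,0,-0.1],"delta_rot": [0,0,-72]},
    {"translation": [0,0,-0.1],"delta_rot": [0,0,-78]},
    {"translation": [0,0,-0.1],"delta_rot": [0,0,-82]},
    {"translation": [0,0,-0.1],"delta_rot": [0,0,-82]},
  ],
)

```text
time: 11.0
tcp_pos: [0.5121, 0.0391, 0.0929]
ee_rot: [0.0, -0.637, 0.771, 0.001]
contact_force: [-2.2, 2.9, 2.7]
gripper_width: 0.117
finger_force: 60.9
```

```bash
cat > chk.py <<'E'
from h import *
go([.5122,.0380,.0915],172.6)
s,R=pose(); y=yaw(R)%360; print("dial",np.radians(y-172.6).round(3))
c=vision.camera("scene");ref=cv2.imread("pics/bolt_ref.png")
g=lambda i:cv2.GaussianBlur(cv2.cvtColor(i,cv2.COLOR_RGB2GRAY),(0,0),.7).astype(float)[213:234,276:305]
print("diff",np.abs(g(c["img"])-g(ref[:,:,::-1].copy())).mean().round(2))
# template match of bolt
tm=cv2.cvtColor(ref,cv2.COLOR_BGR2GRAY)[213:234,276:305]; im=cv2.cvtColor(c["img"],cv2.COLOR_RGB2GRAY)[203:246,266:318]
m=cv2.matchTemplate(im,tm,cv2.TM_CCOEFF_NORMED);_,v,_,l=cv2.minMaxLoc(m);print("bolt shift px",l[0]-10,l[1]-10,round(v,3))
E
python3 chk.py
```

```text
yaw -100.89 tcp [0.5121 0.0391 0.0929] q [ 0.08  0.14 -0.33  1.1   0.   -1.31] F [-2.21  2.94  2.7 ] M [0.791 0.396 0.065] t 11.0 w 0.117
shift [ 0.11 -0.03  0.13] rot [1.200e-01 3.000e-02 8.651e+01]
dial 1.51
diff 0.9
bolt shift px 0 0 0.994
```

Request:
play_rows(
  plan=[
    {"translation": [0,0,0],"delta_rot": [0,0,-3]},
    {"translation": [0,0,0],"delta_rot": [0,0,-6]},
    {"translation": [0,0,0],"delta_rot": [0,0,-9]},
    {"translation": [0,0,0],"delta_rot": [0,0,-9]},
  ],
)

```text
time: 11.55
tcp_pos: [0.512, 0.0392, 0.0929]
ee_rot: [0.0, -0.695, 0.719, 0.001]
contact_force: [-3.5, 3.7, 2.1]
gripper_width: 0.121
finger_force: 61.0
```

```bash
python3 chk.py
```

```text
yaw -91.9 tcp [0.512  0.0392 0.0929] q [ 0.08  0.14 -0.33  1.1   0.   -1.46] F [-3.55  3.71  2.12] M [0.941 0.687 0.052] t 11.55 w 0.121
shift [ 0.12 -0.02  0.14] rot [1.30e-01 4.00e-02 9.55e+01]
dial 1.667
diff 0.76
bolt shift px 0 0 0.994
```

Request:
play_rows(
  plan=[
    {"translation": [0,0,0],"delta_rot": [0,0,-3]},
    {"translation": [0,0,0],"delta_rot": [0,0,-6]},
    {"translation": [0,0,0],"delta_rot": [0,0,-8]},
    {"translation": [0,0,0],"delta_rot": [0,0,-8]},
  ],
)

```text
time: 12.1
tcp_pos: [0.5118, 0.0391, 0.0929]
ee_rot: [-0.0, 0.744, -0.669, -0.001]
contact_force: [-3.7, 4.4, 3.1]
gripper_width: 0.119
finger_force: 61.1
```

```bash
python3 chk.py
```

```text
yaw -83.91 tcp [0.5118 0.0391 0.0929] q [ 0.08  0.14 -0.33  1.1   0.   -1.6 ] F [-3.74  4.44  3.09] M [0.883 0.809 0.014] t 12.1 w 0.119
shift [ 0.12 -0.02  0.14] rot [1.4000e-01 3.0000e-02 1.0349e+02]
dial 1.806
diff 0.95
bolt shift px 0 0 0.996
```

Request:
play_rows(
  plan=[
    {"translation": [0,0,0],"delta_rot": [0,0,-3]},
    {"translation": [0,0,0],"delta_rot": [0,0,-6]},
    {"translation": [0,0,0],"delta_rot": [0,0,-8]},
    {"translation": [0,0,0],"delta_rot": [0,0,-8]},
  ],
)

```text
time: 12.65
tcp_pos: [0.5117, 0.0391, 0.0928]
ee_rot: [-0.0, 0.788, -0.615, -0.001]
contact_force: [-3.9, 5.1, 3.7]
gripper_width: 0.122
finger_force: 61.1
```

```bash
python3 chk.py
```

```text
yaw -75.91 tcp [0.5117 0.0391 0.0928] q [ 0.08  0.14 -0.33  1.1   0.   -1.74] F [-3.93  5.11  3.68] M [0.886 0.913 0.08 ] t 12.65 w 0.122
shift [ 0.12 -0.02  0.13] rot [1.5000e-01 3.0000e-02 1.1149e+02]
dial 1.946
diff 0.56
bolt shift px 0 0 0.999
```

Request:
play_rows(
  plan=[
    {"translation": [0,0,0],"delta_rot": [0,0,-3]},
    {"translation": [0,0,0],"delta_rot": [0,0,-6]},
    {"translation": [0,0,0],"delta_rot": [0,0,-8]},
    {"translation": [0,0,0],"delta_rot": [0,0,-8]},
  ],
)

```text
time: 13.2
tcp_pos: [0.5116, 0.0391, 0.0929]
ee_rot: [-0.0, 0.829, -0.559, -0.001]
contact_force: [-5.3, 4.8, 3.1]
gripper_width: 0.121
finger_force: 61.2
```

```bash
python3 chk.py
```

```text
yaw -67.92 tcp [0.5116 0.0391 0.0929] q [ 0.08  0.14 -0.33  1.1   0.   -1.88] F [-5.31  4.77  3.13] M [0.813 1.027 0.072] t 13.2 w 0.121
shift [ 0.12 -0.02  0.14] rot [1.6000e-01 2.0000e-02 1.1948e+02]
dial 2.085
diff 0.68
bolt shift px 0 0 0.997
```

Request:
play_rows(
  plan=[
    {"translation": [0,0,0],"delta_rot": [0,0,-3]},
    {"translation": [0,0,0],"delta_rot": [0,0,-6]},
    {"translation": [0,0,0],"delta_rot": [0,0,-8]},
    {"translation": [0,0,0],"delta_rot": [0,0,-8]},
  ],
)

```text
time: 13.75
tcp_pos: [0.5114, 0.039, 0.0928]
ee_rot: [-0.0, 0.866, -0.499, -0.001]
contact_force: [-5.0, 4.1, 4.9]
gripper_width: 0.118
finger_force: 61.2
```

```bash
python3 chk.py
```

```text
yaw -59.92 tcp [0.5114 0.039  0.0928] q [ 0.08  0.14 -0.33  1.1   0.   -2.02] F [-4.96  4.06  4.92] M [0.796 1.152 0.051] t 13.75 w 0.118
shift [ 0.12 -0.02  0.13] rot [1.7000e-01 1.0000e-02 1.2748e+02]
dial 2.225
diff 0.91
bolt shift px 0 0 0.991
```

Request:
play_rows(
  plan=[
    {"translation": [0,0,0],"delta_rot": [0,0,-3]},
    {"translation": [0,0,0],"delta_rot": [0,0,-6]},
    {"translation": [0,0,0],"delta_rot": [0,0,-8]},
    {"translation": [0,0,0],"delta_rot": [0,0,-8]},
  ],
)

```text
time: 14.3
tcp_pos: [0.5113, 0.0389, 0.0928]
ee_rot: [-0.0, 0.899, -0.438, -0.001]
contact_force: [-5.8, 3.7, 4.5]
gripper_width: 0.117
finger_force: 61.3
```

```bash
python3 chk.py
```

```text
yaw -51.92 tcp [0.5113 0.0389 0.0928] q [ 0.08  0.14 -0.33  1.1   0.   -2.16] F [-5.79  3.68  4.5 ] M [0.753 1.167 0.029] t 14.3 w 0.117
shift [ 0.13 -0.02  0.13] rot [  0.18   0.   135.48]
dial 2.365
diff 0.59
bolt shift px 0 0 0.996
```

Request:
play_rows(
  plan=[
    {"translation": [0,0,0],"delta_rot": [0,0,-3]},
    {"translation": [0,0,0],"delta_rot": [0,0,-6]},
    {"translation": [0,0,0],"delta_rot": [0,0,-8]},
    {"translation": [0,0,0],"delta_rot": [0,0,-8]},
  ],
)

```text
time: 14.85
tcp_pos: [0.5112, 0.0388, 0.0928]
ee_rot: [-0.0, 0.927, -0.374, -0.001]
contact_force: [-6.0, 3.7, 4.9]
gripper_width: 0.117
finger_force: 61.3
```

```bash
python3 chk.py
```

```text
yaw -43.93 tcp [0.5112 0.0388 0.0928] q [ 0.07  0.14 -0.33  1.1   0.   -2.3 ] F [-5.97  3.69  4.86] M [0.641 1.334 0.084] t 14.85 w 0.117
shift [ 0.13 -0.01  0.13] rot [  0.19   0.   143.47]
dial 2.504
diff 0.56
bolt shift px 0 0 0.998
```

Request:
play_rows(
  plan=[
    {"translation": [0,0,0],"delta_rot": [0,0,-3]},
    {"translation": [0,0,0],"delta_rot": [0,0,-6]},
    {"translation": [0,0,0],"delta_rot": [0,0,-8]},
    {"translation": [0,0,0],"delta_rot": [0,0,-8]},
  ],
)

```text
time: 15.4
tcp_pos: [0.5111, 0.0387, 0.0928]
ee_rot: [-0.0, 0.951, -0.308, -0.001]
contact_force: [-6.9, 2.6, 5.1]
gripper_width: 0.124
finger_force: 61.4
```

```bash
python3 chk.py
```

```text
yaw -35.92 tcp [0.5111 0.0387 0.0928] q [ 0.07  0.14 -0.33  1.1   0.   -2.44] F [-6.92  2.56  5.14] M [0.513 1.365 0.083] t 15.4 w 0.124
shift [ 0.13 -0.01  0.13] rot [ 2.0000e-01 -1.0000e-02  1.5148e+02]
dial 2.644
diff 1.33
bolt shift px 0 0 0.995
```

Request:
play_rows(
  plan=[
    {"translation": [0,0,0],"delta_rot": [0,0,-3]},
    {"translation": [0,0,0],"delta_rot": [0,0,-6]},
    {"translation": [0,0,0],"delta_rot": [0,0,-8]},
    {"translation": [0,0,0],"delta_rot": [0,0,-8]},
  ],
)

```text
time: 15.95
tcp_pos: [0.511, 0.0386, 0.0928]
ee_rot: [0.0, 0.97, -0.241, -0.001]
contact_force: [-6.6, 2.5, 5.2]
gripper_width: 0.117
finger_force: 61.4
```

```bash
python3 chk.py
```

```text
yaw -27.93 tcp [0.511  0.0386 0.0928] q [ 0.07  0.14 -0.33  1.1   0.   -2.58] F [-6.56  2.52  5.16] M [0.455 1.411 0.005] t 15.95 w 0.117
shift [ 0.13 -0.01  0.13] rot [ 2.1000e-01 -2.0000e-02  1.5947e+02]
dial 2.783
diff 4.39
bolt shift px 0 0 0.94
```

Run:
```python
from h import *
s=vision.camera("scene");r=cv2.imread("pics/bolt_ref.png")
f=lambda i:cv2.resize(i[190:250,255:345],None,fx=4.4,fy=5,interpolation=cv2.INTER_CUBIC)
cv2.imwrite("pics/c4.png",np.hstack([f(r),f(s["img"][:,:,::-1])]))
```

```text
(no output)
```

View pics/c4.png

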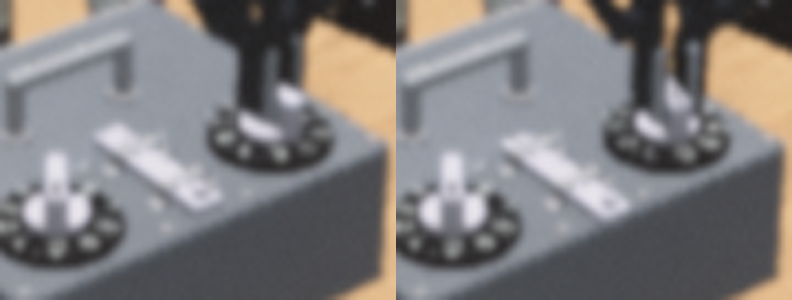

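The bolt has slid: nose and tail moved about (2.3, 2.0) px, which is the expected 11 mm, while its guides stayed put. The right dial stands at about 2.78 rad, so I stop there, release it and go to the handle.

Request:
play_rows(
  plan=[
    {"translation": [0,0,0],"delta_rot": [0,0,0]},
    {"translation": [0,0,0],"delta_rot": [0,0,0]},
    {"translation": [0,0,0],"delta_rot": [0,0,0]},
    {"translation": [0,0,-3],"delta_rot": [0,0,0]},
    {"translation": [0,0,-6],"delta_rot": [0,0,5]},
    {"translation": [0.9,-1.5,-7.2],"delta_rot": [0,0,15]},
    {"translation": [1.8,-3,-7.2],"delta_rot": [0,0,25]},
    {"translation": [2.7,-4.7,-7.2],"delta_rot": [0,0,35]},
    {"translation": [3.6,-6.3,-7.2],"delta_rot": [0,0,45]},
    {"translation": [4.5,-8,-7.2],"delta_rot": [0,0,55]},
    {"translation": [5.5,-9.5,-7.2],"delta_rot": [0,0,65]},
    {"translation": [5.5,-9.5,-7.2],"delta_rot": [0,0,69.5]},
  ],
  gripper=0.6,
)

```text
time: 17.55
tcp_pos: [0.6066, 0.0971, 0.1642]
ee_rot: [-0.0, -0.659, 0.752, -0.0]
contact_force: [0.0, -0.1, 0.0]
gripper_width: 0.6
finger_force: 0.0
```

Run:
```python
from h import *
go([.604,.097,.09],262.6)
s=vision.camera("scene")
b=cv2.resize(s["img"][150:275,200:350],None,fx=4,fy=4,interpolation=cv2.INTER_CUBIC)
cv2.imwrite("pics/c5.png",b[:,:,::-1])
```

```text
yaw -97.56 tcp [0.6066 0.0971 0.1642] q [ 0.16  0.3   0.03  1.3  -0.   -1.28] F [ 0.01 -0.06  0.03] M [-0.03   0.013  0.005] t 17.55 w 0.6
shift [0.04 0.26 7.42] rot [-0.   -0.01 -0.16]
```

View pics/c5.png

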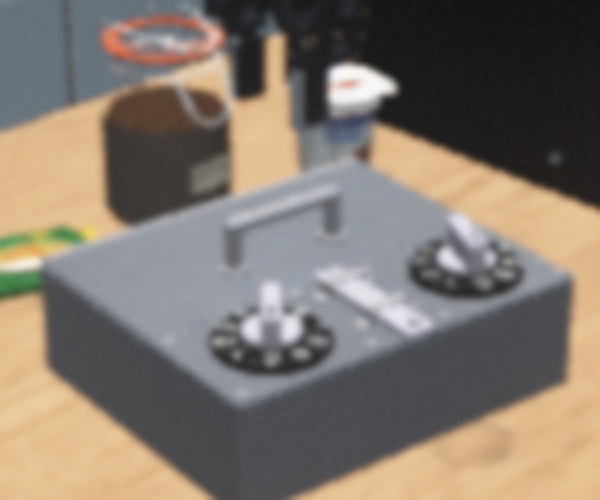

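The bolt stays back, with its nose at (325,275) and its tail at (430,327). The fingers at (250,95) and (310,125) straddle the handle below them, whose middle is at (282,205). Descending.

Request:
play_rows(
  plan=[
    {"translation": [0,0.26,2.5],"delta_rot": [0,0,0]},
    {"translation": [0,0.26,5],"delta_rot": [0,0,0]},
    {"translation": [0,0.26,7.3],"delta_rot": [0,0,0]},
    {"translation": [0,0.26,7.3],"delta_rot": [0,0,0]},
  ],
)

```text
time: 18.1
tcp_pos: [0.6016, 0.0966, 0.09]
ee_rot: [-0.002, -0.66, 0.751, 0.001]
contact_force: [0.2, 0.0, -0.1]
gripper_width: 0.597
finger_force: 0.0
```

Request:
play_rows(
  plan=[
    {"translation": [0,0,0],"delta_rot": [0,0,0]},
    {"translation": [0,0,0],"delta_rot": [0,0,0]},
    {"translation": [0,0,0],"delta_rot": [0,0,0]},
    {"translation": [0,0,0],"delta_rot": [0,0,0]},
    {"translation": [0,0,0],"delta_rot": [0,0,0]},
    {"translation": [0,0,0],"delta_rot": [0,0,0]},
  ],
  gripper=0,
)

```text
time: 18.85
tcp_pos: [0.604, 0.097, 0.0932]
ee_rot: [0.001, -0.66, 0.751, -0.001]
contact_force: [0.7, -0.4, 6.2]
gripper_width: 0.092
finger_force: 58.8
```

```bash
cat > lid.py <<'E'
from h import *
s,R0=pose(); go([.604,.097,.09],262.6)
# rigid rotation of the tool about the hinge line: rows for lid angles
h=np.array([.6833,.0866,.075]); ax=np.array([-np.sin(B[2]),np.cos(B[2]),0])
for d in range(8,97,8):
    D=Ro.from_rotvec(-0*ax)  # lid raise: front edge (-x) goes up
    D=Ro.from_rotvec(np.radians(d)*ax); 
    p=h+D.apply(s["tcp_pos"]-h)
    print(d,(R0.inv().apply(p-s["tcp_pos"])*100).round(1).tolist(),np.degrees((R0.inv()*D*R0).as_rotvec()).round(1).tolist(),p.round(3))
E
python3 lid.py
```

```text
yaw -97.39 tcp [0.604  0.097  0.0932] q [ 0.16  0.32 -0.1   1.15 -0.   -1.28] F [ 0.7  -0.36  6.25] M [-0.122 -0.193 -0.022] t 18.85 w 0.092
shift [-0.    0.    0.32] rot [-0.16  0.04  0.01]
8 [-0.0, -0.3, -1.1] [-8.0, -0.0, 0.0] [0.607 0.097 0.104]
16 [-0.0, -0.8, -2.1] [-16.0, -0.0, 0.0] [0.612 0.096 0.115]
24 [-0.0, -1.4, -3.1] [-24.0, -0.0, 0.0] [0.618 0.095 0.124]
32 [-0.0, -2.2, -4.0] [-32.0, -0.0, 0.0] [0.626 0.094 0.133]
40 [-0.0, -3.1, -4.7] [-40.0, -0.0, 0.0] [0.634 0.093 0.14 ]
48 [-0.0, -4.0, -5.3] [-48.0, -0.0, 0.0] [0.644 0.092 0.147]
56 [-0.0, -5.1, -5.8] [-56.0, -0.0, 0.0] [0.654 0.091 0.151]
64 [-0.0, -6.1, -6.1] [-64.0, -0.0, 0.0] [0.665 0.089 0.155]
72 [-0.0, -7.3, -6.3] [-72.0, -0.0, 0.0] [0.676 0.088 0.157]
80 [-0.0, -8.4, -6.3] [-80.0, -0.0, 0.1] [0.687 0.086 0.157]
88 [-0.0, -9.6, -6.2] [-88.0, -0.0, 0.1] [0.699 0.085 0.156]
96 [-0.0, -10.7, -5.9] [-96.0, -0.0, 0.1] [0.71  0.083 0.153]
```

```bash
cat > lid.py <<'E'
from h import *
import sys
a0=float(sys.argv[1]); t0=float(sys.argv[2])
s,R0=pose(); go([.604,.097,.09],262.6)
ax=np.array([-np.sin(B[2]),np.cos(B[2]),0]); h=np.array([.6833,.0866,.075]); H0=np.array([.604,.097,.107])
rt=lambda d:Ro.from_rotvec(np.radians(d)*ax)
off=np.array([0,0,-.0138])
for d in range(int(a0)+6,92,6):
    tl=d/8; p=h+rt(d).apply(H0-h)+rt(tl).apply(off)
    print(d,(R0.inv().apply(p-s["tcp_pos"])*100).round(1).tolist(),round(-(tl-t0),1),p.round(3))
E
python3 lid.py 0 0
```

```text
yaw -97.39 tcp [0.604  0.097  0.0932] q [ 0.16  0.32 -0.1   1.15 -0.   -1.28] F [ 0.7  -0.36  6.25] M [-0.122 -0.193 -0.022] t 18.85 w 0.092
shift [-0.    0.    0.32] rot [-0.16  0.04  0.01]
6 [-0.0, -0.4, -0.8] -0.8 [0.608 0.097 0.101]
12 [-0.0, -0.8, -1.6] -1.5 [0.612 0.096 0.109]
18 [-0.0, -1.3, -2.3] -2.2 [0.617 0.095 0.116]
24 [-0.0, -1.9, -3.0] -3.0 [0.623 0.095 0.123]
30 [-0.0, -2.6, -3.6] -3.8 [0.63  0.094 0.129]
36 [-0.0, -3.3, -4.1] -4.5 [0.637 0.093 0.134]
42 [-0.0, -4.1, -4.5] -5.2 [0.644 0.092 0.139]
48 [-0.0, -4.9, -4.9] -6.0 [0.652 0.091 0.142]
54 [-0.0, -5.7, -5.1] -6.8 [0.661 0.09  0.145]
60 [-0.0, -6.6, -5.3] -7.5 [0.669 0.089 0.147]
66 [-0.0, -7.5, -5.4] -8.2 [0.678 0.087 0.147]
72 [-0.0, -8.4, -5.4] -9.0 [0.687 0.086 0.147]
78 [-0.0, -9.2, -5.3] -9.8 [0.696 0.085 0.146]
84 [-0.0, -10.1, -5.1] -10.5 [0.704 0.084 0.144]
90 [-0.0, -10.9, -4.8] -11.2 [0.712 0.083 0.141]
```

Request:
play_rows(
  plan=[
    {"translation": [0,-0.4,-1],"delta_rot": [-0.8,0,0]},
    {"translation": [0,-0.8,-1.8],"delta_rot": [-1.5,0,0]},
    {"translation": [0,-1.3,-2.5],"delta_rot": [-2.2,0,0]},
    {"translation": [0,-1.9,-3.2],"delta_rot": [-3,0,0]},
    {"translation": [0,-2.6,-3.8],"delta_rot": [-3.8,0,0]},
    {"translation": [0,-3.3,-4.3],"delta_rot": [-4.5,0,0]},
    {"translation": [0,-4.1,-4.7],"delta_rot": [-5.2,0,0]},
    {"translation": [0,-4.9,-5.1],"delta_rot": [-6,0,0]},
    {"translation": [0,-4.9,-5.1],"delta_rot": [-6,0,0]},
  ],
)

```text
time: 19.98
tcp_pos: [0.6482, 0.0911, 0.1433]
ee_rot: [-0.037, -0.659, 0.75, 0.042]
contact_force: [-12.2, 1.1, 7.5]
gripper_width: 0.088
finger_force: 59.0
```

```bash
python3 lid.py 48 6
python3 - <<'E'
from h import *
s=vision.camera("scene")
b=cv2.resize(s["img"][125:275,190:350],None,fx=4,fy=4,interpolation=cv2.INTER_CUBIC)
cv2.imwrite("pics/c6.png",b[:,:,::-1])
E
```

```text
yaw -97.37 tcp [0.6482 0.0911 0.1433] q [ 0.13  0.48  0.24  1.44  0.03 -1.32] F [-12.18   1.13   7.49] M [ 0.28   2.677 -0.028] t 19.98 w 0.088
shift [-0.02  3.84  5.79] rot [6.43 0.   0.03]
54 [-0.0, -1.2, -0.3] -0.8 [0.661 0.09  0.145]
60 [-0.0, -2.1, -0.6] -1.5 [0.669 0.089 0.147]
66 [-0.0, -2.9, -0.8] -2.2 [0.678 0.087 0.147]
72 [-0.0, -3.8, -0.8] -3.0 [0.687 0.086 0.147]
78 [-0.0, -4.7, -0.8] -3.8 [0.696 0.085 0.146]
84 [-0.0, -5.6, -0.7] -4.5 [0.704 0.084 0.144]
90 [-0.0, -6.4, -0.5] -5.2 [0.712 0.083 0.141]
```

View pics/c6.png

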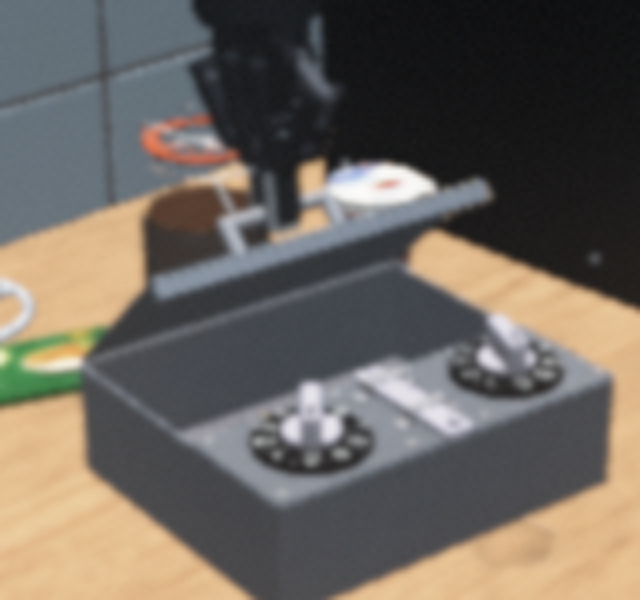

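The lid is rising with the handle between the fingers, at about 45°; its edge runs from (155,285) to (490,190), and the dials and bolt are unchanged. Continuing.

Request:
play_rows(
  plan=[
    {"translation": [0,-0.8,-0.3],"delta_rot": [-0.8,0,0]},
    {"translation": [0,-1.7,-0.6],"delta_rot": [-1.5,0,0]},
    {"translation": [0,-2.6,-0.8],"delta_rot": [-2.2,0,0]},
    {"translation": [0,-3.5,-0.8],"delta_rot": [-3,0,0]},
    {"translation": [0,-4.3,-0.8],"delta_rot": [-3.8,0,0]},
    {"translation": [0,-4.3,-0.8],"delta_rot": [-3.8,0,0]},
  ],
)

```text
time: 20.78
tcp_pos: [0.6948, 0.0849, 0.15]
ee_rot: [-0.055, -0.658, 0.749, 0.064]
contact_force: [-3.8, -0.2, 16.8]
gripper_width: 0.089
finger_force: 62.3
```

```bash
python3 lid.py 72 9.8
```

```text
yaw -97.41 tcp [0.6948 0.0849 0.15  ] q [ 0.1   0.63  0.49  1.59  0.04 -1.34] F [-3.8  -0.23 16.81] M [-0.147  1.54  -0.03 ] t 20.77 w 0.089
shift [-0.02  8.02  7.46] rot [ 9.68  0.06 -0.01]
78 [-0.0, -0.1, 0.4] 0.1 [0.696 0.085 0.146]
84 [-0.0, -1.0, 0.4] -0.7 [0.704 0.084 0.144]
90 [-0.0, -1.9, 0.5] -1.4 [0.712 0.083 0.141]
```

Request:
play_rows(
  plan=[
    {"translation": [0,-0.6,-0.1],"delta_rot": [-0.4,0,0]},
    {"translation": [0,-1.2,-0.1],"delta_rot": [-0.8,0,0]},
    {"translation": [0,-1.2,-0.1],"delta_rot": [-0.8,0,0]},
    {"translation": [0,-1.2,-0.1],"delta_rot": [-0.8,0,0]},
  ],
)

```text
time: 21.28
tcp_pos: [0.7062, 0.0835, 0.148]
ee_rot: [-0.06, -0.657, 0.748, 0.069]
contact_force: [-2.2, -0.4, 11.5]
gripper_width: 0.086
finger_force: 61.0
```

```bash
python3 lid.py 78 10.6
python3 - <<'E'
from h import *
s=vision.camera("scene")
b=cv2.resize(s["img"][105:255,190:350],None,fx=4,fy=4,interpolation=cv2.INTER_CUBIC)
cv2.imwrite("pics/c7.png",b[:,:,::-1])
E
```

```text
yaw -97.39 tcp [0.7062 0.0835 0.148 ] q [ 0.1   0.68  0.56  1.63  0.04 -1.35] F [-2.22 -0.42 11.46] M [0.018 1.271 0.065] t 21.27 w 0.086
shift [-0.02  9.07  7.58] rot [1.054e+01 4.000e-02 1.000e-02]
84 [-0.0, 0.1, 0.4] 0.1 [0.704 0.084 0.144]
90 [-0.0, -0.7, 0.5] -0.7 [0.712 0.083 0.141]
```

View pics/c7.png

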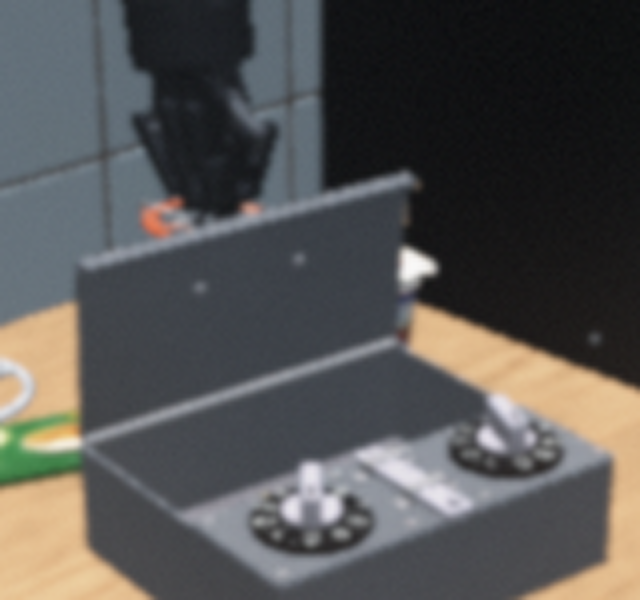

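The lid stands nearly upright at about 85°, its top edge running from (85,265) to (410,178), and the gripper is behind it on the handle. Now I open slightly and withdraw upwards.

Request:
play_rows(
  plan=[
    {"translation": [0,0,-0.2],"delta_rot": [0,0,0]},
    {"translation": [0,0,-0.2],"delta_rot": [0,0,0]},
    {"translation": [0,0,-0.2],"delta_rot": [0,0,0]},
    {"translation": [0,0,-0.2],"delta_rot": [0,0,0]},
  ],
  gripper=0.24,
)

```text
time: 21.82
tcp_pos: [0.707, 0.0835, 0.1467]
ee_rot: [-0.061, -0.657, 0.748, 0.07]
contact_force: [0.0, -0.7, -0.1]
gripper_width: 0.239
finger_force: 0.0
```

Request:
play_rows(
  plan=[
    {"translation": [0,0,-1],"delta_rot": [0,0,0]},
    {"translation": [0,0,-2],"delta_rot": [0,0,0]},
    {"translation": [0,0,-3],"delta_rot": [0,0,0]},
    {"translation": [0,0,-5],"delta_rot": [0,0,0]},
    {"translation": [0,0,-8],"delta_rot": [0,0,0]},
    {"translation": [0,0,-10],"delta_rot": [0,0,0]},
    {"translation": [0,0,-10],"delta_rot": [0,0,0]},
  ],
)

```text
time: 22.7
tcp_pos: [0.7263, 0.0811, 0.247]
ee_rot: [-0.059, -0.657, 0.748, 0.068]
contact_force: [0.0, -0.5, -0.0]
gripper_width: 0.239
finger_force: 0.0
```

Run:
```python
from h import *
go([.65,.0835,.27],262.6)
c=vision.camera("scene"); ref=cv2.imread("pics/c7.png")
b=cv2.resize(c["img"][105:255,190:350],None,fx=4,fy=4,interpolation=cv2.INTER_CUBIC)[:,:,::-1]
cv2.imwrite("pics/c8.png",b)
# lid angle: compare predicted lid top corners with picture
for d in(75,80,85,90,95):
    a=np.radians(d);P=[(.1095-.111*np.cos(a),y,.075+.111*np.sin(a)) for y in(.12,-.12)]
    print(d,((proj(c,box2w(B+[.0026,-.0012,0],P))-[190,105])*4).round(0).tolist())
```

```text
yaw -97.39 tcp [0.7263 0.0811 0.247 ] q [ 0.09  0.81  1.02  1.96  0.04 -1.35] F [ 0.03 -0.49 -0.03] M [-0.037 -0.18   0.023] t 22.7 w 0.239
shift [ 0.74  7.89 -0.89] rot [1.039e+01 5.000e-02 1.000e-02]
75 [[90.0, 287.0], [424.0, 194.0]]
80 [[81.0, 278.0], [415.0, 186.0]]
85 [[72.0, 271.0], [405.0, 180.0]]
90 [[63.0, 265.0], [395.0, 175.0]]
95 [[54.0, 260.0], [386.0, 172.0]]
```

View pics/c8.png

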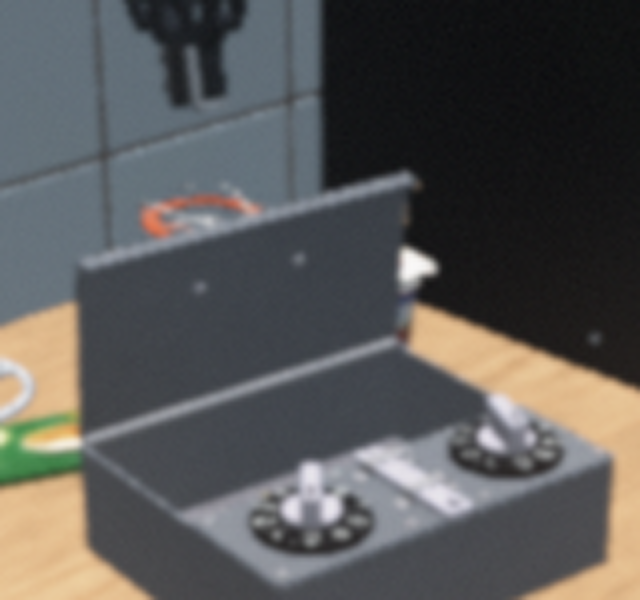

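The lid stays at about 84° (corners at (82,265) and (410,178)), the gripper is clear above it, and the dials and bolt are unchanged.

```bash
python3 -c "
from rig import bot
print(bot.hand_in())"
```

```text
the job is handed in; nothing more can be done
None
```

Job handed in at about 23 s: left dial at 4, right dial stopped at about 2.78 rad (≈4.4) where the bolt sprang back, lid standing at about 84°, and nothing else touched in any move; no verdict came back.

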